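Slide the deburring board home in its notch and latch it

TASK

Push the plywood work board with your fingertips along the two rails of the jig until you feel it drop flat into the locating notch, then push the latch by its upright pin until its bar lies square across the board. Only push: do not lift the board off its rails, do not swing the latch in before the board has dropped, and leave the loose things around the jig where they stand. Finish clear of everything.

Things in the scene. Friction and masses are not known exactly. Their poses are not given: they have to be found in the camera images.
- jig: Fixed jig. Origin on the bench (z 0); jig +x is the direction to push the board, z up. Grey plate base x -235 to 225 mm, y -98 to 80, 12 mm thick. Two steel rails along x (22 mm wide, |y| 30 to 52, open between down to the base), running surface 30 mm above the bench. Side guides at |y| 52 to 62 mm, 36 mm high, leave the board 2 mm play each side.
- board: Loose plywood board on the rails, 160 (its x = jig x) x 100 x 12 mm, 0.28 to 0.56 kg, slides with 1 to 6 N. Origin: centre of its underside, 30 mm above the bench on the rails, 22 mm when dropped. On top at the trailing (-x) end a wooden batten 60 mm wide, 15 thick, 18 high, flush with the board's end; at the leading end a steel angle 60 mm wide, 30 long (x 45 to 75 mm), 35 high.
- push_face (a point): On the board: middle of the batten's outer face, 80 mm behind the board's origin, 21 mm above its underside: push here towards jig +x. Over the notch the leading end dips first (up to 0.15 rad); the board drops flat when its trailing end clears the notch's near end. A finger pressed hard on the end can hold it up by friction; easing off lets it drop.
- notch (a point): Fixed on the jig: where the board's origin lies when home (jig x 100 mm, y 0, z 22 mm). The notch is a stretch of both rails, jig x 17 to 183 mm, 8 mm lower than the rest, with upright ends: 3 mm play each way for the board. Beyond it, to x = 220 mm, the rails are at full height again.
- latch (a joint): Latch angle (rad) about a vertical axis, -0.4 to 1.6. 0: bar beside the rails, pointing to jig -x; growing values swing it clockwise seen from above, over the board; 1.57: square across, pointing to jig +y. Stays where left; about 1 N at the pin moves it. Its underside is 38 mm above the bench: 4 mm over the dropped board, but too low to pass over a board still on the rails.
- latch_pivot (a point): Fixed on the jig: the latch's turning axis (jig x 125 mm, y -75 mm), at the height of the bar's top, 48 mm above the bench.
- latch_pin (a point): Top of the upright steel pin near the free end of the latch bar: 14 mm thick, 35 mm tall above the bar (48 to 83 mm above the bench), its axis 75 mm from the latch's turning axis. The bar is 20 mm wide and 10 mm thick, and ends 10 mm beyond the pin.
- mug: White mug, 80 mm wide, 90 mm high, handle to its +y. Bystander. Origin: centre of its underside.
- oil_bottle: Yellow bottle, 56 mm wide, 140 mm high. Bystander. Origin: centre of its underside.
- spanner: Steel spanner lying flat, 170 mm long along its x. Bystander.
- screwdriver: Screwdriver lying flat, 190 mm long along its x. Bystander.
- bolt_a: Steel bolt standing on its 24 mm wide head, 49 mm high. Bystander. Origin: centre of its underside.
- bolt_b: A second bolt like it. Bystander.
- scrap_tray: Grey open tray, 120 x 90 x 40 mm high. Bystander. Origin: centre of its underside.
- spacer: Aluminium block, 70 x 40 x 25 mm high. Bystander. Origin: centre of its underside.
There are look-alikes about, which are no part of the job. There is more than one size of the board; the one meant has the size given above.

How it is judged:
On the way, in this order (a step that is already met when the one before it is completed fails the run):
1. the board has dropped flat into the notch (z of board in the frame of jig between 0.018 and 0.025 m and horizontal distance between board and notch below 0.008 m and angle between board's own z axis and vertical below 0.03 rad), for 0.2 s.
2. the latch lies across the dropped board (all of step 1 and value of joint latch above 1.3 rad), for 0.2 s.
At the end, for the whole second after the job is handed in: The board lies at rest flat in the notch (origin within 8 mm of the notch point in plan and less than 3 mm above the notch floor, tilted less than 0.03 rad), and the latch stands at more than 1.3 rad (all of step 2 and linear speed of board below 0.01 m/s and velocity of joint latch below 0.05 rad/s); the robot touches nothing.
It fails at once if the board is lifted more than 12 mm above the rails (z of board in the frame of jig above 0.042 m).
It fails at once if the board is tipped by more than 0.3 rad (angle between board's own z axis and vertical above 0.3 rad).
It fails at once if the latch is swung in (beyond 0.5 rad) before the board has dropped (value of joint latch above 0.5 rad and z of board in the frame of jig above 0.027 m).
It fails at once if a loose thing beside the jig is moved more than 30 mm (distance of any of mug, oil_bottle, spanner, screwdriver, bolt_a, bolt_b, scrap_tray, spacer from where it was at the start of the episode above 0.03 m).
It also fails if it takes over 54 s, if anything falls off the work surface, if the arm or the gripper's body presses on something with over 40 N, if the wrist force passes 120 N, or if a joint passes its speed limit or range.

ROBOT

A 6-joint arm with a two-finger parallel gripper is mounted at the origin on the work surface. World frame = base frame: x ahead of the robot, y to its left, z up, the work surface at z = 0. Lengths are in m, angles in rad, forces in N, time in s.
With the tool pointing down it reaches from about 0.325 to 0.925 m from the base axis. Payload 3.1 kg.
Tool frame: the origin (TCP) lies midway between the tips of the shut fingers; the grasp point (between the pads) lies ctrl.grasp_offset behind it (ctrl.grasp_offset is the distance from the TCP to the grasp point, in m); z points along the fingers, y is the line along which they close (so a half turn about z gives the same grasp; the last joint's range is limited). The gripper opens to 85 mm and grips with 20 to 120 N. Pads are 22 mm wide; open, the fingers measure 114 mm over their backs; the gripper's body (76 mm by 85 mm) begins 54 mm behind the grasp point. The pads swing forward as they close: fully open they stand 13 mm farther back than shut.
Start: joints at [-1.354, 0.217, 1.613, -0, 1.311, -0.112], TCP at [0.202, -0.592, 0.231] pointing down, gripper open.
Joint ranges: [-2.75, 2.75], [-0.78, 2.1], [0.31, 2.55], [-1.13, 4.27], [0.13, 2.63], [-2.58, 2.58]. Speed limits (rad/s): [2.79, 2.79, 3.14, 3.14, 3.14, 3.14].

INTERFACE

Orientations are given as a 3x3 rotation matrix whose columns are the frame's x, y, z axes.
In Python, from bench import ctrl gives the robot as it stands.
- The arm moves only by the tool play_rows, never from a script. Its argument "moves" is a list of rows, each an object of numbers: "x", "y", "z": the shift along the tool's x, y, z scaled (see below); "ax", "ay", "az": the turn, a rotation vector about the tool's x, y, z scaled (see below); "gripper": the opening, from -1 (shut) to 1 (fully open). In form: [{"x": .., "y": .., "z": .., "ax": .., "ay": .., "az": .., "gripper": ..}, ...]. A call has 1 to 5 rows; each row shifts and turns the commanded pose from where the row before left it, along the tool's axes as they then stand; what a row does not reach is not made up. The controller multiplies each number of a shift by 2.5 cm and each number of a turn by 5 degrees. A row lasts 1/10 s, in which the tool goes at most 50 mm and 8.59 degrees, less where a joint would pass 70% of its speed; a pose out of reach is approached as far as the arm can. A call with a number of a shift or a turn outside -1 to 1 is refused whole. A call with a gripper value outside its range is refused whole. The fingers move at their own pace and stop on an object; the grip force is fixed at half the most. Time passes only in rows, so rows that do not move let the fingers close. It gives the time, the measured TCP pose, the force, the opening and the grip force at its end, in the units of the state.
- ctrl.state(): the state, without advancing time (a new reading comes with each control period).
- ctrl.camera(name): name is "side" or "top" or "wrist"; returns (picture, depth): 400x640x3 uint8, red, green, blue; 400x640 float32, m along the optical axis (not along the pixel's ray), 0 where there is no reading.
- ctrl.get_calibration(name): a dict with "intrinsics" (3x3 intrinsics, pixels), "eye" and "orientation" of the camera in the world; the wrist camera has in their place "hand_eye" (4x4, takes a point from camera to tool coordinates, whose origin is the TCP and whose axes are the flange's). Camera axes: x right, y down, z forward; pixel columns grow to the right and rows downward; lengths in m; the calibration is good to about 2 mm. A picture is of the moment at which its call begins: read the wrist's pose just before it. get_calibration takes no time and is no camera call.
- ctrl.close_job(): hands the job in; it is judged then, once.
Trained networks look in the newest picture that a camera, given by its name, has taken for a name from the list of things; names that differ only in an ending like _2 or _b are one class to them, and where a whole thing is asked for, a point or a joint stands for the part that bears it (a point fixed in the world has none). Each returns a list of dicts, best first, with "p" (0 to 1); they miss things now and then, are a little off and sometimes report something else, mostly with a low value. They report only what shows in the picture. A call takes as long as a camera call. They do not tell look-alikes from the thing itself.
- ctrl.search_frame(camera, target): "box" ([left, top, right, bottom] in pixels, round what is visible of it).
- ctrl.regions_of(camera, target): "region" (400x640 bool, what is visible of it) and "box" ([left, top, right, bottom] in pixels, round what is visible of it).
The state is a dict: "clock": time; "joints": joint angles; "qd": joint speeds; "tau": joint torques, N m; "tool_pos": TCP position; "tool_rot": TCP orientation; "force": force on the tool from outside, world axes, zero at the start; "wrist_torque": the same for the moment, N m; "width": opening from 0.0 (shut) to 1.0 (fully open); "gripper_force": force on a finger pad.
Only numpy, scipy, OpenCV 4.12 (cv2) and the standard library are available. Lean on these libraries where they do the work, as an engineer would, in place of code of your own. Each camera call takes 0.05 s, during which the arm holds its last target. There are 200 camera calls.

## Working session

There is one attempt and no reset: what is moved stays moved. The work goes in short steps, Python scripts to look and compute and a tool call to move; the robot and the scene stay as the last step left them, time stands still between calls to the robot, and variables do not carry over. Pictures are saved under pics/ and viewed, at most 10 in all, crops included, and the job is handed in when it is done.

Besides the shell and the picture viewer there is one more tool, called as name(argument=value, ...), one argument or row to a line, values as JSON. play_rows: Moves the arm, as the interface text tells. Its arguments: {"type":"object","properties":{"moves":{"type":"array"}},"required":["moves"]}

```bash
mkdir -p pics; ls
cat > h.py <<'E'
import numpy as np, cv2
from bench import ctrl
def cam(n):
    s=ctrl.state(); im,d=ctrl.camera(n); c=ctrl.get_calibration(n)
    K=np.array(c["intrinsics"])
    if "eye" in c: R=np.array(c["orientation"]);t=np.array(c["eye"])
    else:
        H=np.array(c["hand_eye"]);Rt=np.array(s["tool_rot"])
        R=Rt@H[:3,:3]; t=Rt@H[:3,3]+np.array(s["tool_pos"])
    return im,d,K,R,t
def cloud(d,K,R,t):
    v,u=np.mgrid[:d.shape[0],:d.shape[1]]
    P=np.stack([(u-K[0,2])/K[0,0]*d,(v-K[1,2])/K[1,1]*d,d],-1)
    return P@R.T+t
def save(im,f): cv2.imwrite("pics/"+f,im[...,::-1])
E
python3 - <<'E'
from h import *
for n in("top","side"):
    im,d,K,R,t=cam(n); save(im,n+".png"); np.savez(n+".npz",im=im,d=d,K=K,R=R,t=t)
    print(n,t,R.round(2).tolist(),K.tolist())
    for k in("board","latch","jig"):
        for r in ctrl.search_frame(n,k): print(n,k,r)
print(ctrl.state())
E
```

```text
pics
top [ 0.37384249 -0.09799862  1.05866963] [[0.01, -1.0, 0.09], [-1.0, -0.0, 0.01], [-0.01, -0.09, -1.0]] [[367.5681630932695, 0.0, 321.75729601164016], [0.0, 367.5681630932695, 199.55615584843224], [0.0, 0.0, 1.0]]
top board {'box': [392.6, 282.3, 435.0, 313.5], 'p': 0.93}
top board {'box': [447.2, 204.5, 505.1, 282.2], 'p': 0.63}
top board {'box': [293.5, 167.3, 356.3, 217.7], 'p': 0.57}
top latch {'box': [258.5, 144.1, 289.1, 159.7], 'p': 0.59}
top latch {'box': [214.0, 132.7, 389.1, 236.2], 'p': 0.34}
top jig {'box': [213.2, 133.0, 384.7, 230.9], 'p': 0.75}
side [0.2956449  0.7198822  0.99965208] [[-0.98, -0.15, 0.13], [-0.2, 0.73, -0.65], [0.0, -0.67, -0.75]] [[492.07315572652675, 0.0, 322.1156011624495], [0.0, 492.07315572652675, 200.70884805939914], [0.0, 0.0, 1.0]]
side board {'box': [410.4, 152.1, 427.9, 182.5], 'p': 0.8}
side board {'box': [346.1, 102.2, 417.3, 136.8], 'p': 0.74}
side board {'box': [280.9, 178.7, 345.2, 235.8], 'p': 0.61}
side latch {'box': [239.1, 219.3, 264.3, 259.1], 'p': 0.62}
side jig {'box': [214.6, 165.7, 365.5, 322.6], 'p': 0.59}
side jig {'box': [360.8, 157.2, 375.4, 180.5], 'p': 0.33}
{'clock': 0.4, 'joints': array([-1.35422822e+00,  2.16992944e-01,  1.61363159e+00,  3.33733587e-05,
        1.31132259e+00, -1.12207689e-01]), 'qd': array([-0.00138376, -0.00187342, -0.00168517,  0.0021209 , -0.00035292,
       -0.00114615]), 'tau': array([-2.19235553e-04, -3.96247637e+01, -3.03630638e+01, -1.32275122e-04,
        3.91465306e-03, -8.77164634e-07]), 'tool_pos': array([ 0.20180344, -0.59140035,  0.23112137]), 'tool_rot': array([[ 9.46441099e-01,  3.22876517e-01, -4.46661952e-05],
       [ 3.22876512e-01, -9.46441035e-01,  3.53124098e-04],
       [ 7.17415587e-05, -3.48632825e-04, -9.99999937e-01]]), 'force': array([ 1.52949521, -0.27069896, -0.63702162]), 'wrist_torque': array([ 0.02976643,  0.04917298, -0.04593755]), 'gripper_force': 0.0, 'width': 0.9968502864729873}
```

View pics/top.png

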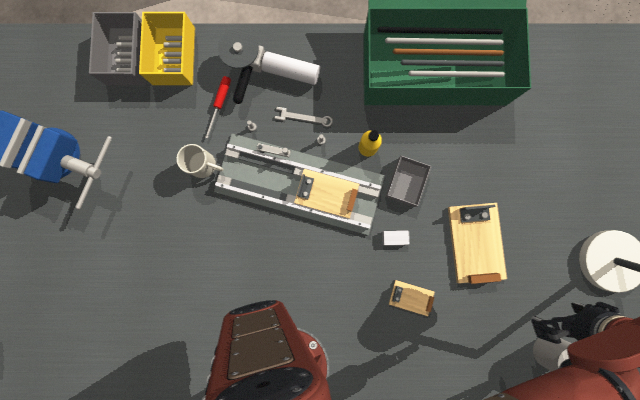

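Run:
```python
from h import *
z=np.load("top.npz"); im=z["im"][120:245,200:400]; save(cv2.resize(im,None,fx=4,fy=4,interpolation=cv2.INTER_CUBIC),"jigcrop.png")
```

```text
(no output)
```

View pics/jigcrop.png

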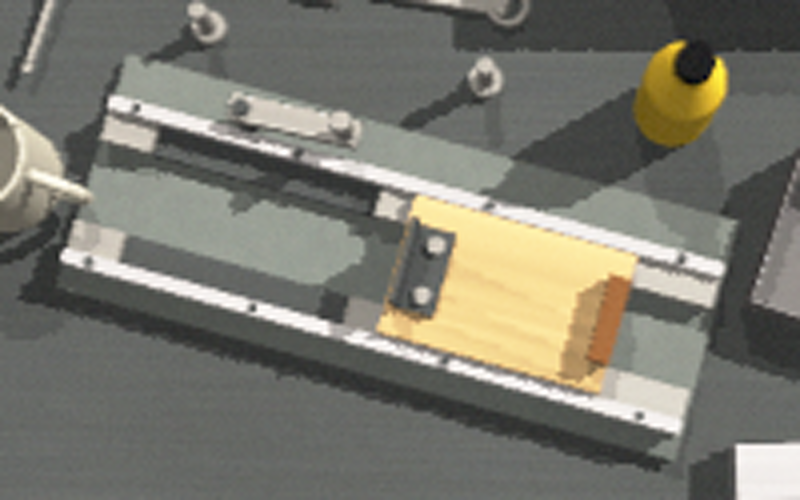

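The first picture shows three boards: the one on the jig (325,192), a large look-alike (477,243) and a small one (412,297). The crop shows the one on the jig between the guides, with its steel angle on the left (leading) and its batten on the right at about (352,200), so I choose that one. The latch lies at (258..289, 145..160), with bolts at (251,126) and (321,140) and the mug beyond the far end.

```bash
cat > fit.py <<'E'
from h import *
z=np.load("top.npz"); im,d,K,R,t=[z[k] for k in("im","d","K","R","t")]
P=cloud(d,K,R,t); Z=P[...,2]
v,u=np.mgrid[:400,:640]; box=(u>205)&(u<395)&(v>125)&(v<245)&(d>0)
hsv=cv2.cvtColor(im,cv2.COLOR_RGB2HSV)
white=box&(hsv[...,1]<40)&(hsv[...,2]>200)&(Z>.028)&(Z<.044)
n,l,s,c=cv2.connectedComponentsWithStats(white.astype(np.uint8))
for i in range(1,n):
    if s[i,4]>80:
        q=P[l==i][:,:3]; print("white",s[i],q.mean(0).round(4),cv2.minAreaRect(q[:,:2].astype(np.float32)))
wood=box&(hsv[...,1]>70)&(hsv[...,0]>8)&(hsv[...,0]<28)&(Z>.036)&(Z<.048)&(u<365)&(u>285)
q=P[wood]; r=cv2.minAreaRect(q[:,:2].astype(np.float32)); print("wood",r,np.median(q[:,2]),cv2.boxPoints(r).round(4).tolist())
pl=box&(Z>.006)&(Z<.018); q=P[pl]; print("plate",cv2.minAreaRect(q[:,:2].astype(np.float32)))
print("bench z",np.median(Z[330:360,20:150]))
for k in("latch_pin","latch","mug","oil_bottle","bolt_a","spanner","scrap_tray","spacer","screwdriver"):
    for r in ctrl.regions_of("top",k):
        q=P[r["region"]&(d>0)]; print(k,r["p"],r["box"],np.median(q,0).round(3),"zmax",q[:,2].max().round(3),q.min(0).round(3),q.max(0).round(3))
E
python3 fit.py
```

```text
white [227 144  46  15 113] [0.6056 0.1261 0.0366] ((0.6036737561225891, 0.11684249341487885), (0.13492780923843384, 0.01056995615363121), 74.7359390258789)
white [280 160  42  12 142] [ 0.5633 -0.0299  0.0367] ((0.563912034034729, -0.028121143579483032), (0.11936134845018387, 0.01035987213253975), 75.25459289550781)
white [323 171  47  15 161] [ 0.5283 -0.1574  0.0364] ((0.5289756059646606, -0.15599222481250763), (0.1324358433485031, 0.010623294860124588), 74.71478271484375)
white [215 177  48  21 203] [0.4981 0.1513 0.0354] ((0.5034863352775574, 0.1429930329322815), (0.13643521070480347, 0.030708421021699905), 74.56290435791016)
white [359 186  20  10  96] [ 0.4929 -0.2184  0.031 ] ((0.49277636408805847, -0.21865874528884888), (0.05579870939254761, 0.01497423741966486), 75.30296325683594)
white [312 210  60  18 291] [ 0.4133 -0.17    0.0341] ((0.4245834946632385, -0.14410334825515747), (0.16480541229248047, 0.0312381349503994), 75.1241455078125)
wood ((0.5364412665367126, -0.11448755860328674), (0.15996749699115753, 0.20720669627189636), 74.79939270019531) 0.04244994897206511 [[0.4
[... 1265 characters left out ...]
86.5, 155.4, 430.9, 205.9] [ 0.525 -0.335  0.005] zmax 0.046 [ 0.453 -0.392 -0.006] [ 0.595 -0.269  0.046]
spacer 0.85 [383.0, 232.3, 408.4, 247.3] [ 0.361 -0.299  0.025] zmax 0.031 [ 0.338 -0.339 -0.003] [ 0.383 -0.26   0.031]
spacer 0.67 [314.4, 136.0, 326.1, 145.7] [ 0.64  -0.085  0.011] zmax 0.055 [ 0.633 -0.094  0.001] [ 0.657 -0.073  0.055]
spacer 0.42 [274.7, 107.1, 333.6, 129.6] [ 0.712 -0.023  0.008] zmax 0.014 [ 0.685 -0.114 -0.003] [0.742 0.05  0.014]
spacer 0.15 [212.6, 134.7, 383.4, 236.5] [0.527 0.02  0.014] zmax 0.088 [ 0.369 -0.266 -0.005] [0.66  0.222 0.088]
screwdriver 0.86 [205.8, 73.2, 230.4, 133.2] [0.777 0.207 0.024] zmax 0.033 [ 0.651  0.185 -0.001] [0.827 0.248 0.033]
```

```bash
cat >> h.py <<'E'
A=np.deg2rad(74.8); ex=np.array([np.cos(A),np.sin(A)]); ey=np.array([-np.sin(A),np.cos(A)])
E
cat > fit2.py <<'E'
from h import *
z=np.load("top.npz"); im,d,K,R,t=[z[k] for k in("im","d","K","R","t")]
P=cloud(d,K,R,t); Z=P[...,2]; X=P[...,:2]@ex; Y=P[...,:2]@ey
near=(abs(Y+.4955)<.11)&(abs(X-.11)<.3)&(d>0)
def ext(n,m): print(n,m.sum(),"X",np.percentile(X[m],[0,1,99,100]).round(4),"Y",np.percentile(Y[m],[0,1,99,100]).round(4))
g=near&(Z>.033)&(Z<.039)
m=g&(abs(Y+.5516)<.006); ext("guide-",m)
ext("guide+",g&(abs(Y+.4395)<.008))
ext("plate -y strip",near&(Z>.009)&(Z<.015)&(Y<-.56))
ext("plate",near&(Z>.009)&(Z<.015))
hsv=cv2.cvtColor(im,cv2.COLOR_RGB2HSV)
w=near&(abs(Y+.4955)<.049)&(Z>.039)&(Z<.0465)&(u:=True)&(np.mgrid[:400,:640][1]>290)&(np.mgrid[:400,:640][1]<362)
ext("board top",w); b=near&(abs(Y+.4955)<.05)&(Z>.056)&(Z<.064); ext("batten",b)
ext("angle",near&(abs(Y+.4955)<.05)&(Z>.066)&(Z<.082))
l=near&(Y<-.55)&(Z>.045)&(Z<.051); ext("latch bar",l)
l=near&(Y<-.55)&(Z>.06)&(Z<.09); ext("latch tall",l); print(np.c_[X[l],Y[l],Z[l]].round(3))
E
python3 fit2.py
```

```text
guide- 517 X [-0.1384 -0.1089  0.3342  0.3385] Y [-0.5571 -0.5568 -0.5459 -0.5457]
guide+ 531 X [-0.1099 -0.105   0.3353  0.3945] Y [-0.4465 -0.445  -0.4321 -0.4319]
plate -y strip 1260 X [-0.1376 -0.1127  0.3415  0.4094] Y [-0.6051 -0.5924 -0.5608 -0.56  ]
plate 4049 X [-0.1851 -0.1144  0.3422  0.4094] Y [-0.6051 -0.5916 -0.4153 -0.4139]
board top 1594 X [-0.0498 -0.0464  0.1088  0.1102] Y [-0.5443 -0.5434 -0.4473 -0.4466]
batten 158 X [-0.0497 -0.0495  0.395   0.4066] Y [-0.5231 -0.522  -0.4482 -0.4462]
angle 155 X [0.0998 0.0998 0.4071 0.4097] Y [-0.5241 -0.5225 -0.4483 -0.4463]
latch bar 179 X [0.1583 0.1592 0.2522 0.2527] Y [-0.582  -0.5818 -0.5601 -0.5595]
latch tall 30 X [0.1621 0.1622 0.175  0.1752] Y [-0.5783 -0.5783 -0.5661 -0.5661]
[[ 0.174 -0.577  0.082]
 [ 0.171 -0.577  0.081]
 [ 0.169 -0.578  0.081]
 [ 0.166 -0.578  0.084]
 [ 0.175 -0.573  0.085]
 [ 0.174 -0.574  0.08 ]
 [ 0.17  -0.575  0.082]
 [ 0.167 -0.575  0.085]
 [ 0.165 -0.576  0.083]
 [ 0.175 -0.57   0.083]
 [ 0.172 -0.571  0.084]
 [ 0.17  -0.572  0.082]
 [ 0.166 -0.572  0.086]
 [ 0.165 -0.573  0.082]
 [ 0.163 -0.575  0.077]
 [ 0.171 -0.568  0.086]
 [ 0.169 -0.569  0.082]
 [ 0.166 -0.57   0.082]
 [ 0.163 -0.57   0.084]
 [ 0.162 -0.573  0.076]
 [ 0.172 -0.567  0.078]
 [ 0.168 -0.566  0.085]
 [ 0.165 -0.566  0.088]
 [ 0.164 -0.57   0.074]
 [ 0.162 -0.571  0.07 ]
 [ 0.169 -0.566  0.071]
 [ 0.167 -0.567  0.071]
 [ 0.165 -0.569  0.063]
 [ 0.163 -0.57   0.06 ]
 [ 0.168 -0.566  0.06 ]]
```

```bash
cat >> h.py <<'E'
OX,OY=.1185,-.4955
def w(jx,jy): return (OX+jx)*ex+(OY+jy)*ey      # jig (m) -> world xy
def j(p): p=np.array(p)[:2]; return np.array([p@ex-OX,p@ey-OY])
def rows(p,th,jx,jy,z,thn,n):
    p=np.array(p,float); tgt=np.array([*w(jx,jy),z]); d=(tgt-p)/n; out=[]
    for i in range(n):
        a=np.deg2rad(th+(thn-th)*i/n)
        out.append([round(x/.025,2) for x in (d[0]*np.cos(a)+d[1]*np.sin(a), d[0]*np.sin(a)-d[1]*np.cos(a), -d[2])]+[round(-(thn-th)/n/5,2)])
    for r in out: print(r)
def st():
    s=ctrl.state(); r=s["tool_rot"]; th=np.rad2deg(np.arctan2(r[1,0],r[0,0]))
    print("jig",j(s["tool_pos"]).round(4),"z",s["tool_pos"][2].round(4),"th",th.round(2),"f",s["force"].round(1),"w",s["width"],"t",s["clock"]); return s["tool_pos"],th
E
python3 - <<'E'
from h import *
p,th=st(); rows(p,th,-.205,0,.16,74.8,20)
E
```

```text
jig [-0.6364  0.1456] z 0.2313 th 18.84 f [-0.3 -0.2 -0.2] w 0.999731929355215 t 0.85
[np.float64(0.72), np.float64(-0.55), np.float64(0.14), np.float64(-0.56)]
[np.float64(0.75), np.float64(-0.52), np.float64(0.14), np.float64(-0.56)]
[np.float64(0.77), np.float64(-0.48), np.float64(0.14), np.float64(-0.56)]
[np.float64(0.8), np.float64(-0.44), np.float64(0.14), np.float64(-0.56)]
[np.float64(0.82), np.float64(-0.4), np.float64(0.14), np.float64(-0.56)]
[np.float64(0.84), np.float64(-0.36), np.float64(0.14), np.float64(-0.56)]
[np.float64(0.85), np.float64(-0.32), np.float64(0.14), np.float64(-0.56)]
[np.float64(0.87), np.float64(-0.28), np.float64(0.14), np.float64(-0.56)]
[np.float64(0.88), np.float64(-0.23), np.float64(0.14), np.float64(-0.56)]
[np.float64(0.89), np.float64(-0.19), np.float64(0.14), np.float64(-0.56)]
[np.float64(0.9), np.float64(-0.15), np.float64(0.14), np.float64(-0.56)]
[np.float64(0.9), np.float64(-0.1), np.float64(0.14), np.float64(-0.56)]
[np.float64(0.91), np.float64(-0.06), np.float64(0.14), np.float64(-0.56)]
[np.float64(0.91), np.float64(-0.01), np.float64(0.14), np.float64(-0.56)]
[np.float64(0.91), np.float64(0.03), np.float64(0.14), np.float64(-0.56)]
[np.float64(0.91), np.float64(0.07), np.float64(0.14), np.float64(-0.56)]
[np.float64(0.9), np.float64(0.12), np.float64(0.14), np.float64(-0.56)]
[np.float64(0.9), np.float64(0.16), np.float64(0.14), np.float64(-0.56)]
[np.float64(0.89), np.float64(0.21), np.float64(0.14), np.float64(-0.56)]
[np.float64(0.88), np.float64(0.25), np.float64(0.14), np.float64(-0.56)]
```

play_rows(
  moves=[
    {"x":0.72,"y":-0.55,"z":0.14,"ax":0,"ay":0,"az":-0.56,"gripper":-1},
    {"x":0.75,"y":-0.52,"z":0.14,"ax":0,"ay":0,"az":-0.56,"gripper":-1},
    {"x":0.77,"y":-0.48,"z":0.14,"ax":0,"ay":0,"az":-0.56,"gripper":-1},
    {"x":0.8,"y":-0.44,"z":0.14,"ax":0,"ay":0,"az":-0.56,"gripper":-1},
    {"x":0.82,"y":-0.4,"z":0.14,"ax":0,"ay":0,"az":-0.56,"gripper":-1},
  ],
)

```text
clock: 1.35
tool_pos: [0.2655, -0.4962, 0.2138]
tool_rot: [[0.839, 0.544, 0.0], [0.544, -0.839, -0.0], [0.0, 0.0, -1.0]]
force: [-0.2, 0.0, -0.7]
width: 0.143
gripper_force: 0.0
```

play_rows(
  moves=[
    {"x":0.84,"y":-0.36,"z":0.14,"ax":0,"ay":0,"az":-0.56,"gripper":-1},
    {"x":0.85,"y":-0.32,"z":0.14,"ax":0,"ay":0,"az":-0.56,"gripper":-1},
    {"x":0.87,"y":-0.28,"z":0.14,"ax":0,"ay":0,"az":-0.56,"gripper":-1},
    {"x":0.88,"y":-0.23,"z":0.14,"ax":0,"ay":0,"az":-0.56,"gripper":-1},
    {"x":0.89,"y":-0.19,"z":0.14,"ax":0,"ay":0,"az":-0.56,"gripper":-1},
  ],
)

```text
clock: 1.85
tool_pos: [0.3291, -0.4017, 0.1963]
tool_rot: [[0.683, 0.731, 0.0], [0.731, -0.683, -0.0], [-0.0, 0.0, -1.0]]
force: [0.8, 0.2, 0.8]
width: -0.0
gripper_force: 0.0
```

play_rows(
  moves=[
    {"x":0.9,"y":-0.15,"z":0.14,"ax":0,"ay":0,"az":-0.56,"gripper":-1},
    {"x":0.9,"y":-0.1,"z":0.14,"ax":0,"ay":0,"az":-0.56,"gripper":-1},
    {"x":0.91,"y":-0.06,"z":0.14,"ax":0,"ay":0,"az":-0.56,"gripper":-1},
    {"x":0.91,"y":-0.01,"z":0.14,"ax":0,"ay":0,"az":-0.56,"gripper":-1},
    {"x":0.91,"y":0.03,"z":0.14,"ax":0,"ay":0,"az":-0.56,"gripper":-1},
  ],
)

```text
clock: 2.35
tool_pos: [0.3926, -0.3073, 0.1789]
tool_rot: [[0.486, 0.874, 0.0], [0.874, -0.486, -0.0], [-0.0, 0.001, -1.0]]
force: [0.6, 0.1, -0.5]
width: -0.0
gripper_force: 0.0
```

play_rows(
  moves=[
    {"x":0.91,"y":0.07,"z":0.14,"ax":0,"ay":0,"az":-0.56,"gripper":-1},
    {"x":0.9,"y":0.12,"z":0.14,"ax":0,"ay":0,"az":-0.56,"gripper":-1},
    {"x":0.9,"y":0.16,"z":0.14,"ax":0,"ay":0,"az":-0.56,"gripper":-1},
    {"x":0.89,"y":0.21,"z":0.14,"ax":0,"ay":0,"az":-0.56,"gripper":-1},
    {"x":0.88,"y":0.25,"z":0.14,"ax":0,"ay":0,"az":-0.56,"gripper":-1},
  ],
)

```text
clock: 2.85
tool_pos: [0.4561, -0.2124, 0.1614]
tool_rot: [[0.26, 0.966, 0.0], [0.966, -0.26, -0.0], [-0.0, 0.001, -1.0]]
force: [0.1, -0.1, 0.8]
width: -0.001
gripper_force: 0.0
```

Run:
```python
from h import *
p,th=st(); im,d,K,R,t=cam("wrist"); save(im,"wrist1.png"); np.savez("w1.npz",im=im,d=d,K=K,R=R,t=t)
P=cloud(d,K,R,t); X=P[...,:2]@ex-OX; Y=P[...,:2]@ey-OY; Z=P[...,2]; ok=(d>0)
def ext(n,m): print(n,m.sum(),"x",np.percentile(X[m],[1,50,99]).round(4) if m.any() else 0,"y",np.percentile(Y[m],[1,50,99]).round(4) if m.any() else 0)
ext("batten",ok&(Z>.056)&(Z<.064)&(abs(Y)<.05)&(X<-.12)&(X>-.19))
ext("guide-",ok&(Z>.033)&(Z<.039)&(Y<-.048)&(Y>-.068)); ext("guide+",ok&(Z>.033)&(Z<.039)&(Y>.048)&(Y<.068))
```

```text
jig [-0.2039 -0.0004] z 0.1614 th 74.96 f [ 0.1 -0.1  0.8] w -0.0007400836435496875 t 2.85
batten 1918 x [-0.1706 -0.1629 -0.1556] y [-0.0252  0.0046  0.0338]
guide- 2992 x [-0.2562 -0.1395 -0.0705] y [-0.06   -0.0529 -0.0481]
guide+ 3128 x [-0.2291 -0.1391 -0.0708] y [0.056  0.0608 0.0661]
```

View pics/wrist1.png

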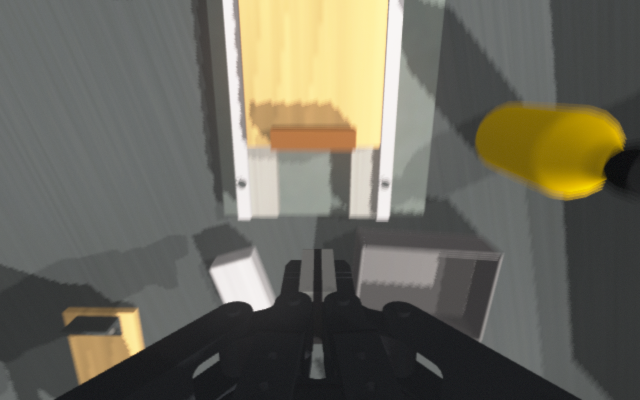

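The wrist picture shows the board between the guides, with its batten at (313,138). The fingers are behind it and central, and the spacer and tray are below it. I go down and push.

play_rows(
  moves=[
    {"x":0,"y":-0.1,"z":0.95,"ax":0,"ay":0,"az":0,"gripper":-1},
    {"x":0,"y":0,"z":0.95,"ax":0,"ay":0,"az":0,"gripper":-1},
    {"x":0,"y":0,"z":0.95,"ax":0,"ay":0,"az":0,"gripper":-1},
    {"x":0,"y":0,"z":0.95,"ax":0,"ay":0,"az":0,"gripper":-1},
    {"x":0,"y":0,"z":0.9,"ax":0,"ay":0,"az":0,"gripper":-1},
  ],
)

```text
clock: 3.4
tool_pos: [0.4531, -0.2128, 0.0431]
tool_rot: [[0.262, 0.965, 0.0], [0.965, -0.262, -0.0], [-0.0, 0.0, -1.0]]
force: [0.7, -0.2, -0.2]
width: 0.001
gripper_force: 0.0
```

play_rows(
  moves=[
    {"x":0.4,"y":0,"z":0,"ax":0,"ay":0,"az":0,"gripper":-1},
    {"x":0.3,"y":0,"z":0,"ax":0,"ay":0,"az":0,"gripper":-1},
    {"x":0.3,"y":0,"z":0,"ax":0,"ay":0,"az":0,"gripper":-1},
    {"x":0.3,"y":0,"z":0,"ax":0,"ay":0,"az":0,"gripper":-1},
    {"x":0.3,"y":0,"z":0,"ax":0,"ay":0,"az":0,"gripper":-1},
  ],
)

```text
clock: 3.9
tool_pos: [0.465, -0.1745, 0.0454]
tool_rot: [[0.261, 0.965, 0.003], [0.965, -0.261, -0.003], [-0.002, 0.003, -1.0]]
force: [-0.7, -3.9, 1.6]
width: -0.002
gripper_force: 2.0
```

play_rows(
  moves=[
    {"x":0.4,"y":0,"z":0,"ax":0,"ay":0,"az":0,"gripper":-1},
    {"x":0.4,"y":0,"z":0,"ax":0,"ay":0,"az":0,"gripper":-1},
    {"x":0.4,"y":0,"z":0,"ax":0,"ay":0,"az":0,"gripper":-1},
    {"x":0.4,"y":0,"z":0,"ax":0,"ay":0,"az":0,"gripper":-1},
    {"x":0.4,"y":0,"z":0,"ax":0,"ay":0,"az":0,"gripper":-1},
  ],
)

```text
clock: 4.4
tool_pos: [0.477, -0.1249, 0.0439]
tool_rot: [[0.261, 0.965, 0.0], [0.965, -0.261, -0.0], [-0.0, 0.0, -1.0]]
force: [-1.6, -5.2, 3.4]
width: 0.002
gripper_force: 2.4
```

```bash
cat > look.py <<'E'
from h import *
import sys
p,th=st(); im,d,K,R,t=cam("top"); 
if len(sys.argv)>1: save(cv2.resize(im[110:250,190:410],None,fx=3.6,fy=3.6,interpolation=cv2.INTER_CUBIC),sys.argv[1])
P=cloud(d,K,R,t); X=P[...,:2]@ex-OX; Y=P[...,:2]@ey-OY; Z=P[...,2]; ok=(d>0)
hsv=cv2.cvtColor(im,cv2.COLOR_RGB2HSV)
m=ok&(hsv[...,1]>70)&(hsv[...,0]>8)&(hsv[...,0]<28)&(abs(Y)<.046)&(Z>.025)&(Z<.05)&(abs(X)<.25)
print("board top",m.sum(),np.percentile(X[m],[1,99]).round(4),"z med",np.median(Z[m]).round(4))
for a in np.arange(-.2,.2,.02):
    k=m&(X>a)&(X<a+.02)
    if k.sum()>20: print(round(a+.01,2),np.median(Z[k]).round(4),end="; ")
a=ok&(Z>.055)&(Z<.085)&(abs(Y)<.032)&(hsv[...,1]<120)&(X<.25)&(X>p@np.r_[ex,0]-OX+.09)
print("\nangle",a.sum(),np.percentile(X[a],[1,99]).round(4) if a.any() else "")
l=ok&(Y<-.0)&(Z>.07)&(Z<.09)&(Y>-.1)&(X>.0)&(X<.15); print("tall",l.sum(),X[l].mean().round(4) if l.any() else "",Y[l].mean().round(4) if l.any() else "")
E
python3 look.py
```

```text
jig [-0.114   0.0025] z 0.0439 th 74.85 f [-1.6 -5.2  3.4] w 0.001501598492296157 t 4.4
board top 770 [-0.0947  0.0553] z med 0.0424
-0.09 0.0427; -0.07 0.0423; -0.05 0.0425; -0.01 0.0423; 0.01 0.0426; 0.03 0.0421; 0.05 0.0423; 
angle 170 [0.0475 0.2497]
tall 49 0.0498 -0.0456
```

play_rows(
  moves=[
    {"x":0.4,"y":0,"z":0,"ax":0,"ay":0,"az":0,"gripper":-1},
    {"x":0.4,"y":0,"z":0,"ax":0,"ay":0,"az":0,"gripper":-1},
    {"x":0.4,"y":0,"z":0,"ax":0,"ay":0,"az":0,"gripper":-1},
    {"x":0.4,"y":0,"z":0,"ax":0,"ay":0,"az":0,"gripper":-1},
    {"x":0.4,"y":0,"z":0,"ax":0,"ay":0,"az":0,"gripper":-1},
  ],
)

```text
clock: 4.95
tool_pos: [0.4897, -0.0766, 0.0437]
tool_rot: [[0.261, 0.965, -0.001], [0.965, -0.261, -0.0], [-0.0, -0.001, -1.0]]
force: [-1.8, -4.9, 3.3]
width: -0.0
gripper_force: 2.4
```

play_rows(
  moves=[
    {"x":0.4,"y":0,"z":0,"ax":0,"ay":0,"az":0,"gripper":-1},
    {"x":0.4,"y":0,"z":0,"ax":0,"ay":0,"az":0,"gripper":-1},
    {"x":0.4,"y":0,"z":0,"ax":0,"ay":0,"az":0,"gripper":-1},
    {"x":0.4,"y":0,"z":0,"ax":0,"ay":0,"az":0,"gripper":-1},
    {"x":0.2,"y":0,"z":0,"ax":0,"ay":0,"az":0,"gripper":-1},
  ],
)

```text
clock: 5.45
tool_pos: [0.501, -0.0325, 0.0432]
tool_rot: [[0.261, 0.965, -0.001], [0.965, -0.261, 0.001], [0.0, -0.002, -1.0]]
force: [-0.7, -2.1, -1.5]
width: 0.003
gripper_force: 1.1
```

```bash
python3 look.py mid.png
```

```text
jig [-0.0185  0.0035] z 0.0432 th 74.88 f [-0.7 -2.1 -1.5] w 0.003089625817026186 t 5.45
board top 363 [0.0069 0.1516] z med 0.0399
0.01 0.0425; 0.03 0.0422; 0.05 0.0403; 0.07 0.0391; 0.13 0.036; 0.15 0.0353; 
angle 171 [0.1434 0.2493]
tall 7 0.1463 -0.0131
```

View pics/mid.png

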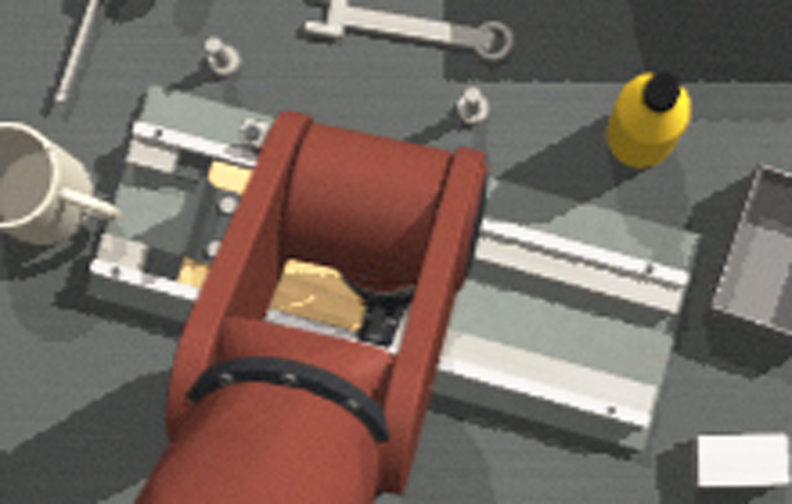

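The board is on the rails with its leading end dipped, and the arm hides part of it. The latch still lies beside the rails. I push slowly from here.

play_rows(
  moves=[
    {"x":0.25,"y":0,"z":0,"ax":0,"ay":0,"az":0,"gripper":-1},
    {"x":0.25,"y":0,"z":0,"ax":0,"ay":0,"az":0,"gripper":-1},
    {"x":0.2,"y":0,"z":0,"ax":0,"ay":0,"az":0,"gripper":-1},
    {"x":0.1,"y":0,"z":0,"ax":0,"ay":0,"az":0,"gripper":-1},
    {"x":0,"y":0,"z":0,"ax":0,"ay":0,"az":0,"gripper":-1},
  ],
)

```text
clock: 6.0
tool_pos: [0.507, -0.0141, 0.0439]
tool_rot: [[0.262, 0.965, 0.0], [0.965, -0.262, 0.001], [0.001, 0.0, -1.0]]
force: [0.6, -0.5, 0.1]
width: 0.001
gripper_force: 0.0
```

```bash
python3 look.py
```

```text
jig [0.0008 0.0026] z 0.0439 th 74.83 f [ 0.6 -0.5  0.1] w 0.0007252241096310396 t 6.0
board top 342 [0.0278 0.1713] z med 0.0393
0.03 0.0413; 0.05 0.041; 0.07 0.0401; 0.09 0.0384; 0.17 0.0345; 
angle 177 [0.1627 0.2495]
tall 0
```

play_rows(
  moves=[
    {"x":0.1,"y":0,"z":0,"ax":0,"ay":0,"az":0,"gripper":-1},
    {"x":0.1,"y":0,"z":0,"ax":0,"ay":0,"az":0,"gripper":-1},
    {"x":0,"y":0,"z":0,"ax":0,"ay":0,"az":0,"gripper":-1},
  ],
)

```text
clock: 6.35
tool_pos: [0.5082, -0.0097, 0.0439]
tool_rot: [[0.262, 0.965, 0.0], [0.965, -0.262, 0.0], [0.0, 0.0, -1.0]]
force: [-0.2, -2.1, -0.4]
width: -0.003
gripper_force: 0.8
```

```bash
python3 look.py
```

```text
jig [0.0054 0.0025] z 0.0439 th 74.84 f [-0.2 -2.1 -0.4] w -0.0032959398711568267 t 6.35
board top 337 [0.0332 0.1759] z med 0.0395
0.05 0.0408; 0.07 0.0401; 0.09 0.0392; 0.11 0.0378; 0.17 0.0351; 
angle 170 [0.1674 0.2494]
tall 0
```

play_rows(
  moves=[
    {"x":0.06,"y":0,"z":0,"ax":0,"ay":0,"az":0,"gripper":-1},
    {"x":0.06,"y":0,"z":0,"ax":0,"ay":0,"az":0,"gripper":-1},
    {"x":0,"y":0,"z":0,"ax":0,"ay":0,"az":0,"gripper":-1},
  ],
)

```text
clock: 6.7
tool_pos: [0.5088, -0.0068, 0.0437]
tool_rot: [[0.262, 0.965, -0.0], [0.965, -0.262, 0.0], [0.0, -0.0, -1.0]]
force: [-0.9, -1.8, -1.1]
width: 0.004
gripper_force: 1.0
```

```bash
python3 look.py
```

```text
jig [0.0083 0.0027] z 0.0437 th 74.84 f [-0.9 -1.8 -1.1] w 0.0040186630985001165 t 6.7
board top 336 [0.0378 0.1792] z med 0.0347
0.05 0.035; 0.07 0.0345; 0.09 0.0346; 0.11 0.0347; 0.17 0.0349; 
angle 173 [0.1693 0.2497]
tall 0
```

The board has dropped flat: its top is at 34.7 mm over its whole length. I back off and go round to the outer side of the latch pin.

play_rows(
  moves=[
    {"x":-0.5,"y":0,"z":0,"ax":0,"ay":0,"az":0,"gripper":-1},
    {"x":-0.3,"y":0,"z":-0.3,"ax":0,"ay":0,"az":0,"gripper":-1},
    {"x":0,"y":0,"z":-1,"ax":0,"ay":0,"az":0,"gripper":-1},
    {"x":0,"y":0,"z":-1,"ax":0,"ay":0,"az":0,"gripper":-1},
    {"x":0,"y":0,"z":-1,"ax":0,"ay":0,"az":0,"gripper":-1},
  ],
)

```text
clock: 7.25
tool_pos: [0.5035, -0.0268, 0.1277]
tool_rot: [[0.263, 0.965, 0.001], [0.965, -0.263, 0.001], [0.001, 0.0, -1.0]]
force: [0.3, -0.6, -0.3]
width: -0.0
gripper_force: 0.0
```

play_rows(
  moves=[
    {"x":0.5,"y":0.92,"z":0,"ax":0,"ay":0,"az":0,"gripper":-1},
    {"x":0.5,"y":0.92,"z":0,"ax":0,"ay":0,"az":0,"gripper":-1},
    {"x":0.5,"y":0.92,"z":0,"ax":0,"ay":0,"az":0,"gripper":-1},
    {"x":0.5,"y":0.92,"z":0,"ax":0,"ay":0,"az":0,"gripper":-1},
    {"x":0.48,"y":0.92,"z":0,"ax":0,"ay":0,"az":0,"gripper":-1},
  ],
)

```text
clock: 7.75
tool_pos: [0.632, 0.0032, 0.1271]
tool_rot: [[0.262, 0.965, 0.001], [0.965, -0.262, 0.001], [0.001, 0.001, -1.0]]
force: [-0.8, 1.3, 0.1]
width: 0.001
gripper_force: 0.0
```

```bash
python3 - <<'E'
from h import *
p,th=st(); im,d,K,R,t=cam("wrist"); save(im,"wrist2.png")
P=cloud(d,K,R,t); X=P[...,:2]@ex-OX; Y=P[...,:2]@ey-OY; Z=P[...,2]; ok=(d>0)
m=ok&(Z>.055)&(Z<.09)&(Y>-.09)&(Y<-.05)&(X>.03)&(X<.1)
print("pin",m.sum(),np.percentile(X[m],[1,50,99]).round(4),np.percentile(Y[m],[1,50,99]).round(4))
m=ok&(Z>.03)&(Z<.09)&(Y<-.1); print("tall -y",m.sum(), np.percentile(X[m],[1,50,99]).round(4),np.percentile(Y[m],[1,50,99]).round(4))
E
python3 look.py
```

```text
jig [ 0.0503 -0.1135] z 0.1271 th 74.79 f [-0.8  1.3  0.1] w 0.0012769987576137913 t 7.75
pin 762 [0.0426 0.0517 0.0555] [-0.0818 -0.0762 -0.069 ]
tall -y 15654 [-0.1134  0.0816  0.1744] [-0.3739 -0.2984 -0.1286]
jig [ 0.0519 -0.1174] z 0.1278 th 74.8 f [2.5 0.3 0.6] w -0.0018072075750951591 t 7.8
board top 266 [0.0199 0.0594] z med 0.0347
0.03 0.0352; 0.05 0.0344; 
angle 59 [0.2321 0.2497]
tall 0
```

View pics/wrist2.png

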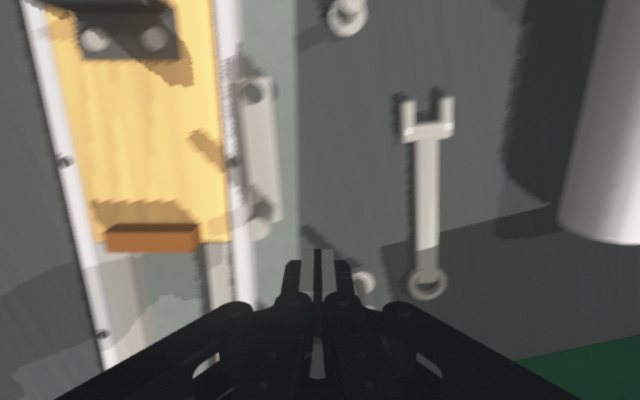

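The picture shows the pin at (258,215), with the fingers outside it at about (318,262) and clear of the bolt at (365,283). I go down beside the pin.

play_rows(
  moves=[
    {"x":0,"y":0,"z":0.95,"ax":0,"ay":0,"az":0,"gripper":-1},
    {"x":0,"y":0,"z":0.95,"ax":0,"ay":0,"az":0,"gripper":-1},
    {"x":0,"y":0,"z":0.94,"ax":0,"ay":0,"az":0,"gripper":-1},
    {"x":0,"y":-0.4,"z":0,"ax":0,"ay":0,"az":0,"gripper":-1},
    {"x":0,"y":-0.3,"z":0,"ax":0,"ay":0,"az":0,"gripper":-1},
  ],
)

```text
clock: 8.35
tool_pos: [0.6123, 0.0078, 0.0551]
tool_rot: [[0.262, 0.965, -0.002], [0.965, -0.262, 0.0], [-0.0, -0.002, -1.0]]
force: [1.6, -0.6, -1.4]
width: -0.006
gripper_force: 0.5
```

```bash
python3 look.py
```

```text
jig [ 0.0496 -0.0934] z 0.0551 th 74.8 f [ 1.6 -0.6 -1.4] w -0.005549372306598292 t 8.35
board top 109 [0.0201 0.0444] z med 0.0352
0.03 0.0353; 
angle 92 [0.2133 0.2498]
tall 0
```

play_rows(
  moves=[
    {"x":-0.05,"y":-0.27,"z":0,"ax":0,"ay":0,"az":1,"gripper":-1},
    {"x":-0.05,"y":-0.27,"z":0,"ax":0,"ay":0,"az":1,"gripper":-1},
    {"x":-0.05,"y":-0.27,"z":0,"ax":0,"ay":0,"az":1,"gripper":-1},
    {"x":-0.05,"y":-0.27,"z":0,"ax":0,"ay":0,"az":1,"gripper":-1},
    {"x":-0.05,"y":-0.27,"z":0,"ax":0,"ay":0,"az":1,"gripper":-1},
  ],
)

```text
clock: 8.9
tool_pos: [0.5822, 0.0162, 0.058]
tool_rot: [[0.648, 0.762, 0.004], [0.762, -0.648, -0.001], [0.002, 0.004, -1.0]]
force: [1.1, -1.6, -0.1]
width: -0.001
gripper_force: 0.6
```

```bash
cat > ang.py <<'E'
from h import *
p,th=st(); q=j(p)-[.125,-.075]
print("radius",np.hypot(*q),"tcp angle deg",np.rad2deg(np.arctan2(q[1],-q[0])),"turn",74.8-th)
E
python3 ang.py
```

```text
jig [ 0.0498 -0.0621] z 0.058 th 49.64 f [ 1.1 -1.6 -0.1] w -0.0005615682055795121 t 8.9
radius 0.07635123765961975 tcp angle deg 9.756365648280417 turn 25.157236227152374
```

play_rows(
  moves=[
    {"x":-0.05,"y":-0.27,"z":0,"ax":0,"ay":0,"az":1,"gripper":-1},
    {"x":-0.05,"y":-0.27,"z":0,"ax":0,"ay":0,"az":1,"gripper":-1},
    {"x":-0.05,"y":-0.27,"z":0,"ax":0,"ay":0,"az":1,"gripper":-1},
    {"x":-0.05,"y":-0.27,"z":0,"ax":0,"ay":0,"az":1,"gripper":-1},
    {"x":-0.05,"y":-0.27,"z":0,"ax":0,"ay":0,"az":1,"gripper":-1},
  ],
)

```text
clock: 9.4
tool_pos: [0.5556, 0.0381, 0.0577]
tool_rot: [[0.909, 0.417, 0.004], [0.417, -0.909, -0.001], [0.003, 0.002, -1.0]]
force: [-0.1, -0.6, 0.2]
width: -0.001
gripper_force: 0.6
```

play_rows(
  moves=[
    {"x":-0.05,"y":-0.27,"z":0,"ax":0,"ay":0,"az":1,"gripper":-1},
    {"x":-0.05,"y":-0.27,"z":0,"ax":0,"ay":0,"az":1,"gripper":-1},
    {"x":-0.05,"y":-0.27,"z":0,"ax":0,"ay":0,"az":1,"gripper":-1},
    {"x":-0.05,"y":-0.27,"z":0,"ax":0,"ay":0,"az":1,"gripper":-1},
    {"x":-0.05,"y":-0.27,"z":0,"ax":0,"ay":0,"az":1,"gripper":-1},
  ],
)

```text
clock: 9.9
tool_pos: [0.541, 0.0692, 0.0577]
tool_rot: [[1.0, -0.006, 0.003], [-0.006, -1.0, -0.0], [0.003, 0.0, -1.0]]
force: [1.7, -0.5, -0.5]
width: 0.002
gripper_force: 0.5
```

```bash
python3 ang.py
```

```text
jig [ 0.0901 -0.0084] z 0.0577 th -0.36 f [ 1.7 -0.5 -0.5] w 0.0024747388708057766 t 9.9
radius 0.0751837015170195 tcp angle deg 62.33470094714963 turn 75.15796643854175
```

play_rows(
  moves=[
    {"x":-0.04,"y":-0.27,"z":0,"ax":0,"ay":0,"az":1,"gripper":-1},
    {"x":-0.04,"y":-0.27,"z":0,"ax":0,"ay":0,"az":1,"gripper":-1},
    {"x":0,"y":-0.05,"z":0,"ax":0,"ay":0,"az":0,"gripper":-1},
    {"x":0,"y":0,"z":0,"ax":0,"ay":0,"az":0,"gripper":-1},
  ],
)

```text
clock: 10.3
tool_pos: [0.5399, 0.0842, 0.0569]
tool_rot: [[0.985, -0.174, 0.003], [-0.174, -0.985, 0.0], [0.003, -0.001, -1.0]]
force: [-0.0, 0.5, -1.6]
width: -0.002
gripper_force: 0.0
```

```bash
python3 ang.py
```

```text
jig [ 0.1043 -0.0034] z 0.0569 th -10.04 f [-0.   0.5 -1.6] w -0.001682968363550947 t 10.3
radius 0.07449305904088312 tcp angle deg 73.86454136704081 turn 84.84055025064329
```

play_rows(
  moves=[
    {"x":0,"y":0.5,"z":0,"ax":0,"ay":0,"az":0,"gripper":-1},
    {"x":0,"y":0,"z":-1,"ax":0,"ay":0,"az":0,"gripper":-1},
    {"x":0,"y":0,"z":-1,"ax":0,"ay":0,"az":0,"gripper":-1},
    {"x":0,"y":0,"z":-1,"ax":0,"ay":0,"az":0,"gripper":-1},
    {"x":0,"y":0,"z":-1,"ax":0,"ay":0,"az":0,"gripper":-1},
  ],
)

```text
clock: 10.8
tool_pos: [0.5365, 0.0706, 0.1563]
tool_rot: [[0.984, -0.176, -0.0], [-0.176, -0.984, -0.0], [-0.0, 0.0, -1.0]]
force: [0.6, 0.0, -0.5]
width: 0.002
gripper_force: 0.0
```

play_rows(
  moves=[
    {"x":0,"y":1,"z":-0.6,"ax":0,"ay":0,"az":0,"gripper":-1},
    {"x":0,"y":1,"z":-0.6,"ax":0,"ay":0,"az":0,"gripper":-1},
    {"x":0,"y":1,"z":-0.6,"ax":0,"ay":0,"az":0,"gripper":-1},
    {"x":0,"y":1,"z":0,"ax":0,"ay":0,"az":0,"gripper":-1},
    {"x":0,"y":1,"z":0,"ax":0,"ay":0,"az":0,"gripper":-1},
  ],
)

```text
clock: 11.3
tool_pos: [0.5147, -0.0533, 0.2014]
tool_rot: [[0.984, -0.176, 0.002], [-0.176, -0.984, -0.001], [0.002, 0.0, -1.0]]
force: [0.3, 0.1, 0.8]
width: 0.001
gripper_force: 0.0
```

play_rows(
  moves=[
    {"x":0,"y":1,"z":0,"ax":0,"ay":0,"az":0,"gripper":-1},
    {"x":0,"y":1,"z":0,"ax":0,"ay":0,"az":0,"gripper":-1},
    {"x":0,"y":1,"z":0,"ax":0,"ay":0,"az":0,"gripper":-1},
    {"x":0,"y":1,"z":0,"ax":0,"ay":0,"az":0,"gripper":-1},
    {"x":0,"y":0,"z":0,"ax":0,"ay":0,"az":0,"gripper":-1},
  ],
)

```text
clock: 11.8
tool_pos: [0.4963, -0.153, 0.2005]
tool_rot: [[0.984, -0.18, 0.0], [-0.18, -0.984, -0.001], [0.0, 0.001, -1.0]]
force: [0.2, -0.5, 0.1]
width: 0.005
gripper_force: 0.0
```

```bash
python3 look.py end.png
```

```text
jig [-0.1361 -0.0235] z 0.2005 th -10.35 f [ 0.2 -0.5  0.1] w 0.004920205884630286 t 11.8
board top 1314 [0.0203 0.1764] z med 0.0346
0.03 0.035; 0.05 0.0348; 0.07 0.0343; 0.09 0.0346; 0.11 0.0345; 0.13 0.0352; 0.15 0.0343; 0.17 0.0352; 
angle 195 [0.1191 0.2494]
tall 10 0.1251 -0.0028
```

View pics/end.png

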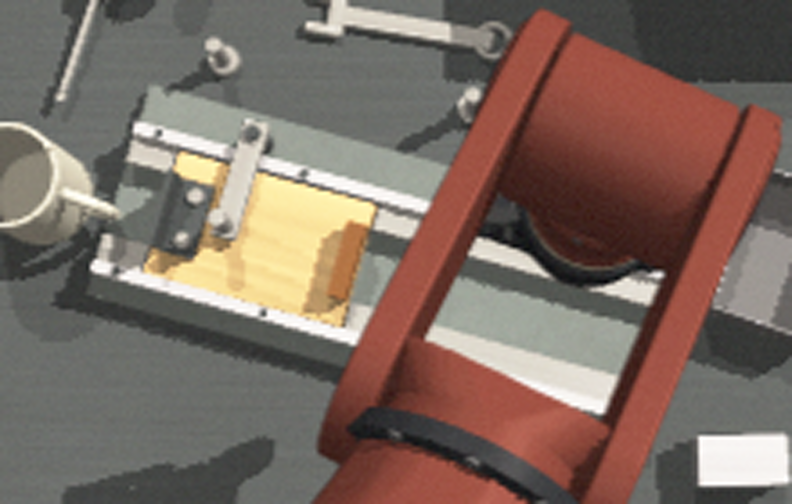

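The board lies flat, with its top at 34.6 mm and its span at jig x 20–178 mm. The latch bar runs from its pivot (255,133) to its pin (225,220), square across the board, and the pin measures jig (125,-3) mm. The robot is clear.

```bash
python3 -c "
from bench import ctrl
print(ctrl.close_job())"
```

```text
the job is handed in; nothing more can be done
None
```

The board has dropped flat in the notch, the latch lies square across it at about 1.5 rad, the arm is clear of everything, and the job is handed in; its verdict was not shown.

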